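# Unpile the hearing-aid cases into their drying trays

## Task

Take the pile of four hearing-aid cases apart from the top down, one case at a time, and set each straight into the drying tray of its own shape, lying flat inside the rim with its sides lined up with the tray's. Lower the cases into the trays rather than dropping them, keep them upright, and leave the glass dish and the magnifier where they are.

Things in the scene. Friction and masses are not known exactly. Their poses are not given: they have to be found in the camera images.
- pill_case: Smallest hearing-aid case, dark grey hard plastic, outline with straight long sides and half-round ends: 58 mm long (own x) by 28 mm wide (own y), 22 mm high, about 30 g. At the start it is the top of the pile. Origin: centre of its underside; z up. Can be gripped across its straight sides (30 mm long, 28 mm apart).
- round_case: Round plum hard-plastic case, 52 mm diameter, 26 mm high, about 50 g. At the start second from the top of the pile. Origin: centre of its underside; z up.
- square_case: Square light grey hard-plastic case, 62 by 62 mm, 28 mm high, about 80 g. At the start third from the top, on the oblong case. Origin: centre of its underside; z up, x and y along its sides.
- oblong_case: Largest case, teal hard plastic, rectangular: 104 mm long (own x) by 66 mm wide (own y), 32 mm high, about 110 g. At the start the bottom of the pile, standing on the counter. Origin: centre of its underside; z up. Can be gripped across its 66 mm width.
- pill_tray: Smallest drying tray, outline with straight sides and half-round ends, 78 by 48 mm inside the rim, long along own x. Fixed. Grey-coated metal plate 3 mm thick with a chrome wire rim, wire 4 mm thick, rim top 7 mm above the counter. Origin: centre of the tray's underside, on the counter; the case rests on the plate 3 mm above it.
- round_tray: Round drying tray, 72 mm diameter inside the rim. Fixed. Grey-coated metal plate 3 mm thick with a chrome wire rim, wire 4 mm thick, rim top 7 mm above the counter. Origin: centre of the tray's underside, on the counter; the case rests on the plate 3 mm above it.
- square_tray: Square drying tray, 82 by 82 mm inside the rim, sides along own x and y. Fixed. Grey-coated metal plate 3 mm thick with a chrome wire rim, wire 4 mm thick, rim top 7 mm above the counter. Origin: centre of the tray's underside, on the counter; the case rests on the plate 3 mm above it.
- oblong_tray: Largest drying tray, rectangular, 124 by 86 mm inside the rim, long along own x. Fixed. Grey-coated metal plate 3 mm thick with a chrome wire rim, wire 4 mm thick, rim top 7 mm above the counter. Origin: centre of the tray's underside, on the counter; the case rests on the plate 3 mm above it.
- glass_dish: Bystander: small round open glass cleaning dish, 68 mm across, 26 mm high, loose on the counter. Origin: centre of its underside.
- magnifier: Bystander: pewter hand magnifier lying flat, loose, about 165 mm long along own x (lens at +x, handle at -x), 13 mm high. Origin: on the counter near the middle of its length.
There are look-alikes about, which are no part of the job. Leave any blue or purple look-alike of the pill_tray alone. What is shaped like the square_case but green is not meant.

How it is judged:
By the outcome, as a careful person would: the job done as asked, in the order asked, and still so for the second after the job is handed in, with the robot touching nothing.
It also fails if it takes over 120 s, if anything falls off the work surface, if the arm or the gripper's body presses on something with over 40 N, if the wrist force passes 120 N, or if a joint passes its speed limit or range.

## Robot

A 6-joint arm with a two-finger parallel gripper is mounted at the origin on the work surface. World frame = base frame: x ahead of the robot, y to its left, z up, the work surface at z = 0. Lengths are in m, angles in degrees, forces in N, time in s.
With the tool pointing down it reaches from about 0.25 to 0.725 m from the base axis. Payload 4 kg.
Tool frame: the origin (TCP) lies at the very end of the fingers, on their centre line; the grasp point (between the pads) lies 19 mm behind it; z points along the fingers, y is the line along which they close (so a half turn about z gives the same grasp; the last joint's range is limited). The gripper opens to 85 mm and grips with 20 to 120 N. Pads are 22 mm wide; open, the fingers measure 114 mm over their backs; the gripper's body (76 mm by 85 mm) begins 54 mm behind the grasp point. The pads swing forward as they close: fully open they stand 13 mm farther back than shut.
Start: joints at [-76.547, 13.785, 0.286, 76.501, 0, 90], TCP at [0.116, -0.486, 0.209] pointing down, gripper open.
Joint ranges: [-155.79, 155.79], [-60.16, 107.12], [-62.33, 73.08], [-114, 123.19], [-81.49, 82.49], [-180, 180]. Speed limits (degrees/s): [159.86, 159.86, 180, 180, 180, 180].

## Interface

Orientations are given as [roll, pitch, yaw] about the fixed x, y, z axes, in that order (R = Rz(yaw) Ry(pitch) Rx(roll)).
In Python, from station import manip gives the robot as it stands. The module is installed in compiled form; this text tells all that it offers.
- The arm moves only by the shell command python3 -m pendant 'ROWS' [FORCE]. ROWS is JSON, one flat list of numbers, 7 for each row, row after row: the turn, a rotation vector about the tool's x, y, z in rad, then the shift along the tool's x, y, z in mm, then the finger opening in mm, from 0 to 85.4. In form: [wx, wy, wz, tx, ty, tz, hand, wx, wy, wz, tx, ty, tz, hand, ...]. A call has 1 to 8 rows; each row is the pose to reach, as a shift and turn from the pose commanded when the call began, along the tool's axes at that moment; what a row does not reach only later rows make up. A row lasts 1/10 s, in which the tool goes at most 50 mm and 8.59 degrees, less where a joint would pass 70% of its speed; a pose out of reach is approached as far as the arm can. A call with a gripper value outside its range is refused whole. The fingers move at their own pace and stop on an object; FORCE is the grip in N (left out, the last holds). Time passes only in rows, so rows that repeat a pose let the fingers close. It gives the time, the measured TCP pose, the force, the opening and the grip force at its end, in the units of the state.
- manip.read_state(): the state, without advancing time (a new reading comes with each control period).
- manip.camera(name): name is "side" or "top"; returns the picture (420x560x3 uint8, red, green, blue); there is no depth.
- manip.get_calibration(name): a dict with "fx", "fy", "cx", "cy" (pixels), "dist" ([k1, k2, p1, p2, k3] as OpenCV has them; the pictures are not rectified), "rvec" (rotation vector, rad) and "tvec" (3), from world to camera coordinates, as OpenCV has them. Camera axes: x right, y down, z forward; pixel columns grow to the right and rows downward; lengths in m; the calibration is good to about 2 mm. A picture is of the moment at which its call begins. get_calibration takes no time and is no camera call.
- manip.sign_off(): hands the job in; it is judged then, once.
The state is a dict: "clock": time; "joints": joint angles; "qd": joint speeds; "joint_efforts": joint torques, N m; "ee_pos": TCP position; "orientation": TCP orientation; "ft_force": force on the tool from outside, world axes, zero at the start; "torque": the same for the moment, N m; "grip_width": finger opening in m; "grip_force": force on a finger pad.
Only numpy, scipy, OpenCV 4.12 (cv2) and the standard library are available. Lean on these libraries where they do the work, as an engineer would, in place of code of your own. Each camera call takes 0.05 s, during which the arm holds its last target. There are 200 camera calls.

## Working session

There is one attempt and no reset: what is moved stays moved. The work goes in short steps, Python scripts to look and compute and a shell command to move; the robot and the scene stay as the last step left them, time stands still between calls to the robot, and variables do not carry over. Pictures are saved under pics/ and viewed, at most 14 in all, crops included, and the job is handed in when it is done.

```bash
mkdir -p pics; python3 - <<'E'
from station import manip
import cv2,numpy as np
for n in("top","side"):
    im=manip.camera(n); cv2.imwrite(f"pics/{n}0.png",cv2.resize(im[:,:,::-1],(784,588),interpolation=cv2.INTER_CUBIC)); np.save(f"pics/{n}0.npy",im)
    print(n,manip.get_calibration(n))
print(manip.read_state())
E
```

```text
top {'fx': 500.0157312276977, 'fy': 500.0157312276977, 'cx': 277.52070758877545, 'cy': 209.0377123308187, 'dist': array([-0.02592773,  0.        ,  0.        ,  0.        ,  0.        ]), 'rvec': array([ 2.18024872, -2.12033098,  0.16358054]), 'tvec': array([0.04429202, 0.61248956, 1.51580485])}
side {'fx': 468.28034870694574, 'fy': 468.28034870694574, 'cx': 269.28655382737804, 'cy': 207.04212781350552, 'dist': array([-0.04538267,  0.        ,  0.        ,  0.        ,  0.        ]), 'rvec': array([ 2.09868283, -0.09416291,  0.04468316]), 'tvec': array([-0.61732499,  0.12908526,  1.18028121])}
{'clock': 0.1, 'joints': array([-7.65477670e+01,  1.38285788e+01,  2.21178037e-01,  7.65005256e+01,
       -1.36559838e-03,  8.99989472e+01]), 'qd': array([-0.04926247, -0.01298579,  0.10749363, -0.0866714 , -0.08214086,
        0.00613841]), 'joint_efforts': array([ 3.15969291e-04, -3.73138261e+01,  2.53010023e+01,  1.08316244e-02,
       -5.19547677e-05,  3.24597842e-06]), 'ee_pos': array([ 0.11616971, -0.48569844,  0.20799423]), 'orientation': array([-1.79892074e+02,  1.36361283e-03,  1.34532884e+01]), 'ft_force': array([ 0.62682659,  0.35975147, -0.55534315]), 'torque': array([ 0.05763893,  0.00148185, -0.00137814]), 'grip_force': 0.0, 'grip_width': 0.08576304415482797}
```

View pics/top0.png

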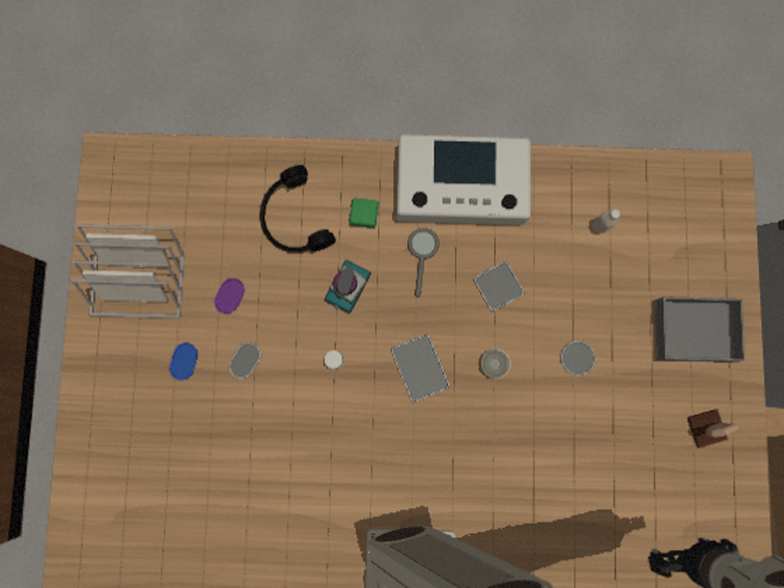

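View pics/side0.png

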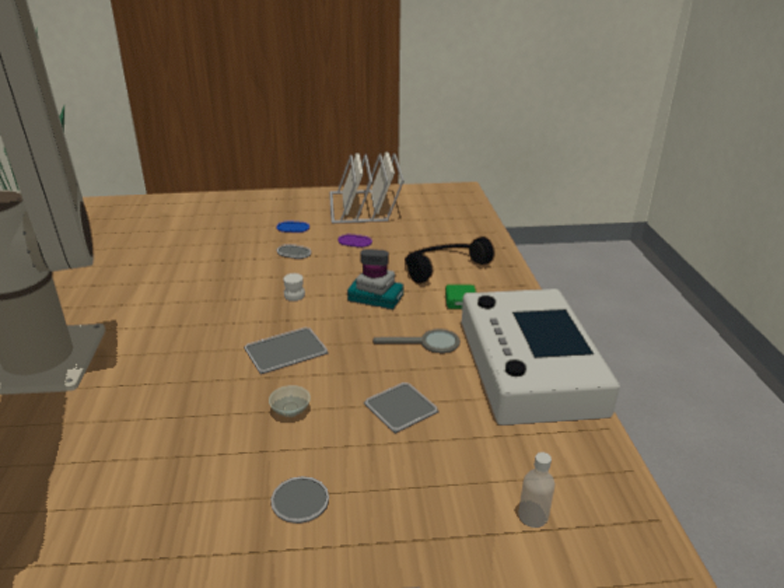

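The top view shows the pile at (347,285). The grey trays are pill (245,360), round (577,358), square (498,286) and oblong (420,368). Things that could be mistaken for them:
- **pill_tray:** blue (183,361) and purple (229,296). I choose the grey one at (245,360).
- **square_case:** green block (364,212). I choose the light grey one in the pile.
- **Others:** the white jar (333,359) and the dish (495,363) are not targets.

In the side view the pile is at (375,280).

```bash
cat > h.py <<'E'
import cv2,numpy as np
from station import manip
C={n:manip.get_calibration(n) for n in("top","side")}
def K(c): return np.array([[c['fx'],0,c['cx']],[0,c['fy'],c['cy']],[0,0,1.]])
def proj(n,P):
    c=C[n]; return cv2.projectPoints(np.atleast_2d(np.array(P,float)),c['rvec'],c['tvec'],K(c),c['dist'])[0].reshape(-1,2)
def ray(n,uv):
    c=C[n]; R=cv2.Rodrigues(c['rvec'])[0]
    p=cv2.undistortPoints(np.array(uv,float).reshape(-1,1,2),K(c),c['dist']).reshape(-1,2)
    return -R.T@c['tvec'], np.c_[p,np.ones(len(p))]@R
def onz(n,uv,z):
    o,d=ray(n,uv); return o+d*((z-o[2])/d[:,2])[:,None]
def tri(a,b):  # top px, side px
    o1,d1=ray("top",[a]);o2,d2=ray("side",[b]);d1=d1[0]/np.linalg.norm(d1);d2=d2[0]/np.linalg.norm(d2)
    s=np.linalg.lstsq(np.c_[d1,-d2],o2-o1,rcond=None)[0]; p,q=o1+s[0]*d1,o2+s[1]*d2
    return (p+q)/2,np.linalg.norm(p-q)
def crop(im,u,v,w,h,s):  # grid-labelled crop, centre u,v
    u0,v0=int(u-w/2),int(v-h/2); t=cv2.resize(im[v0:v0+h,u0:u0+w,::-1],None,fx=s,fy=s,interpolation=cv2.INTER_CUBIC)
    for x in range(-(-u0//10)*10,u0+w,10):
        cv2.line(t,(int((x-u0+.5)*s),0),(int((x-u0+.5)*s),5),(0,0,255),1);cv2.putText(t,str(x),(int((x-u0+.5)*s),15),0,.35,(0,255,255))
    for y in range(-(-v0//10)*10,v0+h,10):
        cv2.line(t,(0,int((y-v0+.5)*s)),(5,int((y-v0+.5)*s)),(0,0,255),1);cv2.putText(t,str(y),(6,int((y-v0+.5)*s)),0,.35,(0,255,255))
    return t
E
python3 - <<'E'
from h import *
t=np.load("pics/top0.npy");s=np.load("pics/side0.npy")
m=np.vstack([np.hstack([crop(t,248,203,40,30,10),crop(s,268,199,50,37,8)[:296].copy() if 0 else crop(s,268,199,40,30,10)]),np.hstack([crop(t,175,257,40,30,10),crop(s,210,180,40,30,10)])])
cv2.imwrite("pics/c1.png",m)
# trays: non-wood (low saturation) blobs
for n,im,pts in(("top",t,dict(pill=(175,257),round=(412,255),square=(355,204),oblong=(300,262))),("side",s,dict(pill=(210,180),round=(214,356),square=(286,290),oblong=(204,250)))):
    hsv=cv2.cvtColor(im,cv2.COLOR_RGB2HSV); mk=(hsv[:,:,1]<70).astype(np.uint8)
    k,l,st,ce=cv2.connectedComponentsWithStats(mk)
    for nm,(u,v) in pts.items():
        i=l[v,u]; c=cv2.findContours((l==i).astype(np.uint8),cv2.RETR_EXTERNAL,cv2.CHAIN_APPROX_NONE)[0]
        c=max(c,key=len).reshape(-1,2); P=onz(n,c,.005)[:,:2].astype(np.float32)*1000
        r=cv2.minAreaRect(P); Mo=cv2.moments(P.reshape(-1,1,2)); cc=(Mo['m10']/Mo['m00'],Mo['m01']/Mo['m00'])
        mu=.5*np.degrees(np.arctan2(2*Mo['mu11'],Mo['mu20']-Mo['mu02']))
        print(n,nm,hsv[v,u],np.round(r[0],1),np.round(r[1],1),round(r[2],1),"cen",np.round(cc,1),"ax",round(mu,1))
E
```

```text
top pill [ 21  17 103] [454.1 381.9] [56.3 84.2] 61.6 cen [454.  381.7] ax -27.5
top round [ 19  19 109] [ 480.8 -370.6] [78.1 78.8] 56.3 cen [ 480.9 -370.6] ax -12.1
top square [ 34  19 108] [ 640.9 -190.3] [90.9 90. ] 29.9 cen [ 640.9 -190.2] ax 7.7
top oblong [ 30  14 111] [449.1 -13.5] [133.3  93.7] 23.4 cen [448.9 -13.4] ax 24.1
side pill [42 13 97] [453.9 386.3] [60.1 85.2] 65.3 cen [454.8 385.8] ax -32.0
side round [30 13 96] [ 481.  -367.6] [80.9 79.1] 73.6 cen [ 481.  -367.8] ax -77.9
side square [45 16 98] [ 641.5 -186.8] [92.4 93.5] 29.5 cen [ 641.4 -186.9] ax 86.4
side oblong [42 13 98] [449.7  -8.9] [133.5 100.6] 23.4 cen [449.6  -9.2] ax 24.1
```

View pics/c1.png

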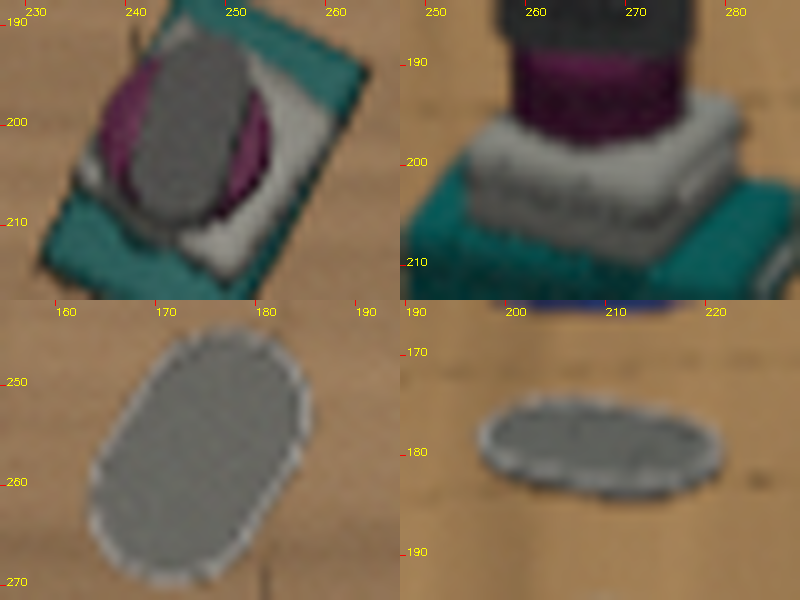

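The crop shows the grey pill tray centred near (174,257) in the top view and (210,179) in the side view. The dark pill case is at about (246,201) in the top view, on plum, light grey and teal. Next is a close crop of the pill case with the contrast stretched.

```bash
python3 - <<'E'
from h import *
t=np.load("pics/top0.npy");s=np.load("pics/side0.npy")
g=lambda im:np.clip(255*(im/255.)**.6*1.1,0,255).astype(np.uint8)
cv2.imwrite("pics/c2.png",np.hstack([crop(g(t),246,202,20,30,20),crop(g(s),268,188,20,30,20)]))
for a,b in(((174.3,257.2),(210.1,179.2)),):
    p,e=tri(a,b);print(np.round(p*1000,1),round(e*1000,1))
E
```

```text
[455.6 381.9   6.9] 3.4
```

View pics/c2.png

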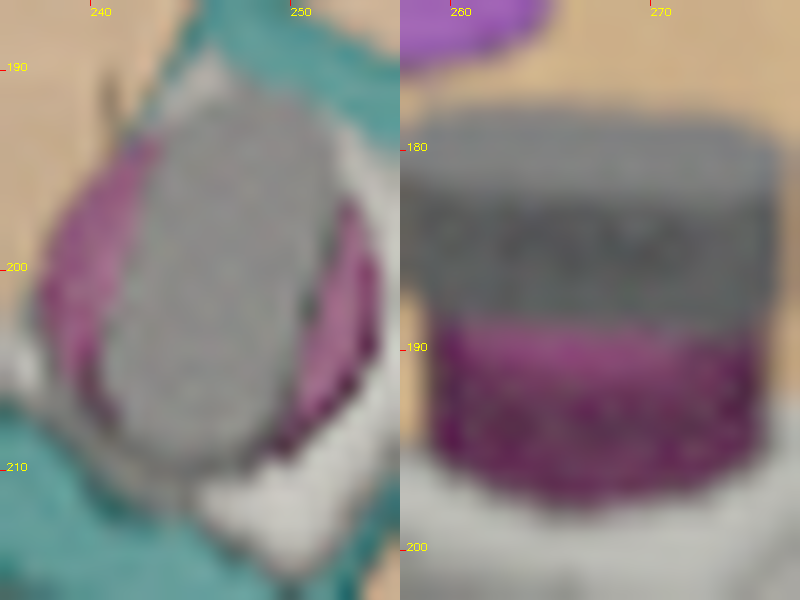

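The pill case's top face is centred near (246.3,200.3) in the top view, with its left edge running (243,194) to (240.3,205). In the side view its top face is centred near (267,180).

```bash
cat >> h.py <<'E'
def shape(kind,x,y,yaw,z):  # top-face outline, mm/deg -> m
    if kind=='pill':
        a=np.radians(np.arange(-90,91,15)); q=np.r_[np.c_[15+14*np.cos(a),14*np.sin(a)],np.c_[-15-14*np.cos(a),-14*np.sin(a)]]
    elif kind=='round':
        a=np.radians(np.arange(0,360,10)); q=26*np.c_[np.cos(a),np.sin(a)]
    else:
        w,h=(31,31) if kind=='square' else (52,33); q=np.array([[w,h],[-w,h],[-w,-h],[w,-h]])
    c,s=np.cos(np.radians(yaw)),np.sin(np.radians(yaw)); q=q@np.array([[c,s],[-s,c]])+[x,y]
    return np.c_[q,np.full(len(q),z)]/1000
def draw(t,n,P,u,v,w,h,s,col=(0,255,255)):
    p=proj(n,P)-[int(u-w/2),int(v-h/2)]; cv2.polylines(t,[np.int32((p+.5)*s*16)],True,col,1,cv2.LINE_AA,4)
E
python3 - <<'E'
from h import *
p,e=tri((246.3,200.3),(267,179.9));print("pill top",np.round(p*1000,1),round(e*1000,1))
for L in([(243,194),(240.3,205)],[(252.2,196),(249.6,205.5)]):
    q=onz("top",L,.108)*1000;d=q[1]-q[0];print(np.round(q,1),"yaw",np.degrees(np.arctan2(d[1],d[0])))
print("round",onz("top",[(237.6,201),(254.1,202)],.080)*1000)
from h import *
t=np.load("pics/top0.npy");s=np.load("pics/side0.npy")
g=lambda im:np.clip(255*(im/255.)**.6*1.1,0,255).astype(np.uint8)
A=crop(g(t),248,203,40,60,10);B=crop(g(s),268,195,40,60,10)
x,y=p[:2]*1000; Y=np.degrees(np.arctan2(d[1],d[0]))
for im,n,a in((A,"top",(248,203,40,60,10)),(B,"side",(268,195,40,60,10))):
    draw(im,n,shape('pill',x,y,Y,108),*a); draw(im,n,shape('pill',x,y,Y,86),*a,col=(0,0,255))
    draw(im,n,shape('round',x,y,Y,86),*a,col=(0,255,0));draw(im,n,shape('square',x,y-3,-30,60),*a,col=(255,0,0));draw(im,n,shape('oblong',x,y,-30,32),*a,col=(255,0,255))
cv2.imwrite("pics/c3.png",np.hstack([A,B]))
E
```

```text
pill top [626.3 155.8 110.4] 2.3
[[644.3 166.5 108. ]
 [610.7 173.4 108. ]] yaw 168.50821711425053
[[639.1 138.7 108. ]
 [610.  145.5 108. ]] yaw 166.85510854723498
round [[627.06921214 183.99900921  80.        ]
 [625.42542123 133.58189736  80.        ]]
```

View pics/c3.png

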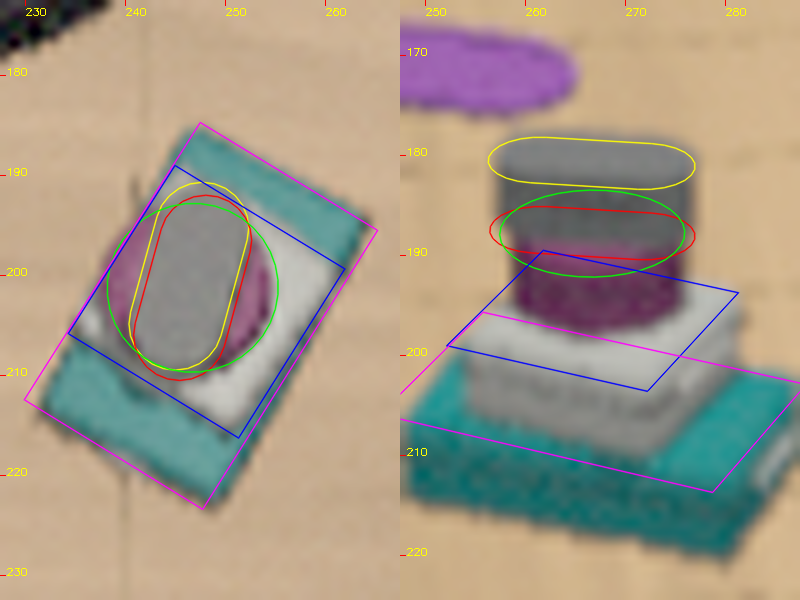

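The overlay fits: the pill's top face is at about (626,157) with z ≈ 108–110 mm (108 expected) and yaw about −12°. The pill tray agrees between the two views. I'll add a go-to calculator.

```bash
cat >> h.py <<'E'
def go(x,y,z,yaw):  # mm, deg -> row numbers from the present pose
    s=manip.read_state(); p=s['ee_pos']*1000; R=cv2.Rodrigues(np.zeros(3))[0]
    from scipy.spatial.transform import Rotation as Ro
    A=Ro.from_euler('xyz',s['orientation'],degrees=True); B=Ro.from_euler('xyz',[180,0,yaw],degrees=True)
    print("w",np.round((A.inv()*B).as_rotvec(),3),"t",np.round(A.inv().apply(np.array([x,y,z])-p),1),"F",np.round(s['ft_force'],1),"grip",round(s['grip_width']*1000,1),round(float(s['grip_force']),1),"clock",round(s['clock'],2),"pos",np.round(p,1),np.round(s['orientation'],1))
E
python3 -c "
from h import *
go(626,157,170,-12)"
```

```text
w [-0.002  0.     0.444] t [ 645.4 -506.4   38.9] F [ 0.6  0.4 -0.6] grip 85.8 0.0 clock 0.1 pos [ 116.2 -485.7  208. ] [-179.9    0.    13.5]
```

```bash
python3 -m pendant '[0,0,0,12,-9,0,48, 0,0,0,38,-30,0,48, 0,0,0,72,-56,0,48, 0,0,0,106,-83,0,48, 0,0,0,140,-110,0,48, 0,0,0,174,-137,0,48, 0,0,0,208,-163,0,48, 0,0,0,242,-190,0,48]' 30
python3 -m pendant '[0,0,0,34,-27,0,48, 0,0,0,68,-53,0,48, 0,0,0,102,-80,0,48, 0,0,0,136,-107,0,48, 0,0,0,170,-133,0,48, 0,0,0,204,-160,0,48, 0,0,0,230,-180,0,48, 0,0,0,240,-188,0,48]'
python3 -c "
from h import *
go(626,157,170,-12)"
```

```text
clock: 0.9
ee_pos: [0.3081, -0.2427, 0.2088]
orientation: [-180.0, -0.0, 13.5]
ft_force: [0.3, -1.1, -0.0]
grip_width: 0.0479
grip_force: 0.0
clock: 1.7
ee_pos: [0.4979, -0.0032, 0.2083]
orientation: [-180.0, 0.0, 13.7]
ft_force: [-0.2, 0.2, -0.7]
grip_width: 0.0481
grip_force: 0.0
w [-0.001  0.     0.448] t [ 162.3 -125.4   38.4] F [-0.2  0.2 -0.7] grip 48.1 0.0 clock 1.7 pos [497.9  -3.2 208.3] [-180.     0.    13.7]
```

```bash
python3 -m pendant '[0,0,0.06,22,-17,0,48, 0,0,0.15,50,-39,5,48, 0,0,0.24,80,-62,12,48, 0,0,0.33,110,-85,20,48, 0,0,0.41,138,-107,28,48, 0,0,0.448,155,-120,36,48, 0,0,0.448,162,-125,38.5,48, 0,0,0.448,162,-125,38.5,48]'
python3 - <<'E'
from h import *
go(626,157,88,-12)
t=manip.camera("top");s=manip.camera("side")
g=lambda im:np.clip(255*(im/255.)**.6*1.1,0,255).astype(np.uint8)
a=(248,203,40,60,10);b=(268,185,40,60,10)
A=crop(g(t),*a);B=crop(g(s),*b)
for im,n,q in((A,"top",a),(B,"side",b)):
    draw(im,n,shape('pill',626,157,-12,108),*q);p=manip.read_state()['ee_pos'];draw(im,n,p+np.array([[0,0,0],[.001,0,0]]),*q,col=(0,0,255))
cv2.imwrite("pics/c4.png",np.hstack([A,B]))
E
```

```text
clock: 2.5
ee_pos: [0.5992, -0.0445, 0.1757]
orientation: [-177.0, 0.2, -5.8]
ft_force: [-1.1, -0.5, -0.4]
grip_width: 0.0479
grip_force: 0.0
w [-0.053  0.007  0.107] t [   6.5 -198.3   98.3] F [-1.1 -0.5 -0.4] grip 47.9 0.0 clock 2.5 pos [599.2 -44.5 175.7] [-177.     0.2   -5.8]
```

View pics/c4.png

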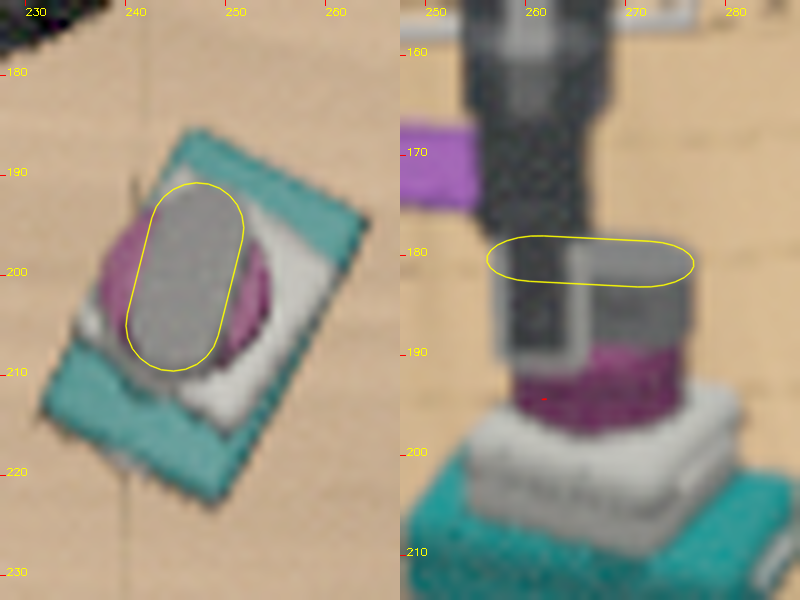

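```bash
python3 -c "
from h import *
s=manip.read_state();print(s['joints'],s['qd'],s['ft_force'])
go(626,157,170,-12)"
```

```text
[ -5.94504517  26.34580258  13.42058812  77.30323043   3.02651833
 179.94947106] [ 1.73215832 -0.54272902  0.30589687  0.46047975  1.79314897  0.02150543] [-0.66748323  0.1127071  -0.30892998]
w [-0.053  0.007  0.106] t [   6.1 -203.2   16.8] F [-0.7  0.1 -0.3] grip 47.9 0.0 clock 2.6 pos [599.  -45.1 176.1] [-177.     0.2   -5.9]
```

Joint 6 ran into its 180° limit. In this arm j6 = j1 + 180 − yaw, so I'll use the half-turned grasp at yaw 168. First I level the tool and move over the pile, then turn it.

```bash
python3 -m pendant '[-0.053,0.007,-0.05,1,-10,0,48, -0.053,0.007,-0.05,2,-40,0,48, -0.053,0.007,-0.05,3,-80,0,48, -0.053,0.007,-0.05,4,-120,0,48, -0.053,0.007,-0.05,5,-160,0,48, -0.053,0.007,-0.05,6,-190,0,48, -0.053,0.007,-0.05,6,-203,0,48, -0.053,0.007,-0.05,6,-203,0,48]'
python3 -c "
from h import *
print(manip.read_state()['joints'])
go(626,157,170,78)"
```

```text
clock: 3.4
ee_pos: [0.6278, 0.0351, 0.1863]
orientation: [-177.7, -0.2, 2.1]
ft_force: [0.6, 0.8, -0.3]
grip_width: 0.0481
grip_force: 0.0
[  2.01942495  29.11213368  19.38224762  80.07136064   2.27155698
 179.94360692]
w [-0.031 -0.029 -1.325] t [   2.6 -121.2   21.1] F [ 0.6  0.8 -0.3] grip 48.1 0.0 clock 3.4 pos [627.8  35.1 186.3] [-177.7   -0.2    2.1]
```

```bash
python3 -m pendant '[-0.04,0,-0.15,0,0,0,48, -0.04,0,-0.3,0,-5,0,48, -0.04,-0.01,-0.45,0,-20,0,48, -0.04,-0.015,-0.6,0,-40,0,48, -0.03,-0.02,-0.75,0,-60,0,48, -0.03,-0.025,-0.9,0,-80,0,48, -0.03,-0.03,-1.05,1,-100,0,48, -0.031,-0.03,-1.2,2,-115,0,48]'
python3 -c "
from h import *
print(manip.read_state()['joints'])
go(626,157,170,168)"
```

```text
clock: 4.2
ee_pos: [0.6253, 0.1507, 0.1908]
orientation: [-179.8, 0.1, 70.9]
ft_force: [-0.9, -0.3, -0.2]
grip_width: 0.0478
grip_force: 0.0
[1.35392933e+01 3.12322320e+01 2.35620808e+01 8.25324267e+01
 2.31389045e-02 1.22678825e+02]
w [-0.004 -0.002 -1.695] t [ 6.2 -1.4 20.8] F [-0.9 -0.3 -0.2] grip 47.8 0.0 clock 4.2 pos [625.3 150.7 190.8] [-1.798e+02  1.000e-01  7.090e+01]
```

```bash
python3 -m pendant '[0,0,-0.14,1,0,2,48, 0,0,-0.28,2,0,4,48, 0,0,-0.42,3,0,6,48, 0,0,-0.56,4,-1,8,48, 0,0,-0.70,5,-1,10,48, 0,0,-0.84,6,-1,12,48, 0,0,-0.98,6,-1,14,48, 0,0,-1.12,6,-1,16,48]'
python3 -m pendant '[0,0,-0.14,0,0,2,48, 0,0,-0.28,0,0,4,48, 0,0,-0.42,0,0,5,48, 0,0,-0.55,0,0,5,48, 0,0,-0.575,0,0,5,48, 0,0,-0.575,0,0,5,48]'
python3 - <<'E'
from h import *
go(626,157,88,168)
t=manip.camera("top");s=manip.camera("side")
g=lambda im:np.clip(255*(im/255.)**.6*1.1,0,255).astype(np.uint8)
a=(248,195,40,60,10);b=(268,180,40,60,10)
A=crop(g(t),*a);B=crop(g(s),*b)
p=manip.read_state()['ee_pos']
for im,n,q in((A,"top",a),(B,"side",b)):
    draw(im,n,shape('pill',626,157,-12,108),*q);draw(im,n,p+np.array([[0,0,0],[.003,0,0]]),*q,col=(0,0,255))
cv2.imwrite("pics/c5.png",np.hstack([A,B]))
E
```

```text
clock: 5.0
ee_pos: [0.6263, 0.1555, 0.1747]
orientation: [-179.8, -0.1, 135.0]
ft_force: [-0.0, 0.1, 0.2]
grip_width: 0.0479
grip_force: 0.0
clock: 5.6
ee_pos: [0.6263, 0.1556, 0.1699]
orientation: [-179.9, -0.2, 167.5]
ft_force: [0.3, 0.4, 0.3]
grip_width: 0.0478
grip_force: 0.0
w [-0.001 -0.003 -0.009] t [ 0.3  1.4 81.9] F [0.3 0.4 0.3] grip 47.8 0.0 clock 5.6 pos [626.3 155.6 169.9] [-179.9   -0.2  167.5]
```

View pics/c5.png

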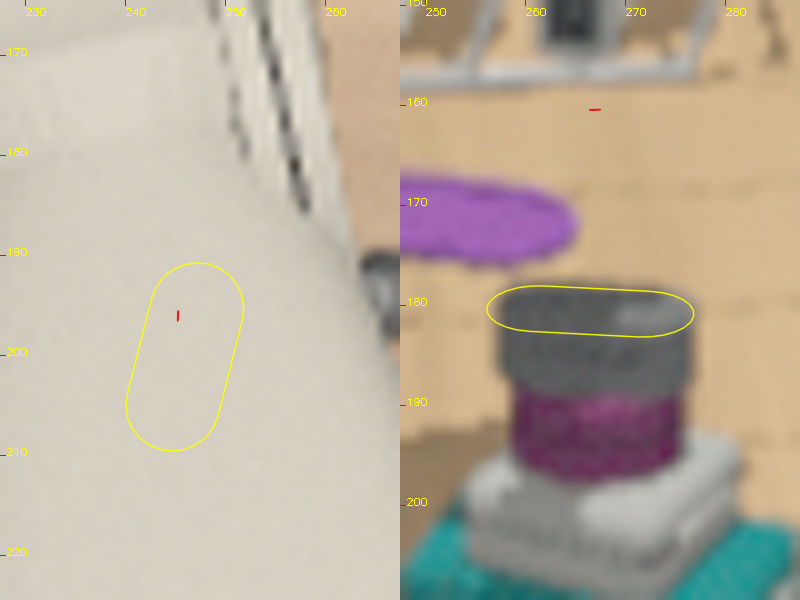

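```bash
python3 - <<'E'
from h import *
for nm,c,yaw,rows in(("c4",(599.2,-44.5,175.7),-5.8,190.5),("c5",(626.3,155.6,169.9),167.5,155.5)):
    a=np.radians(yaw);yt=np.array([np.sin(a),-np.cos(a)]); yt*=-np.sign(yt[1])
    for off in(24,38):
        for dz in(0,5,10,15): print(nm,off,dz,np.round(proj("side",np.array([*(c[:2]+yt*off),c[2]+dz])/1000)[0],1),rows)
E
```

```text
c4 24 0 [261.4 199.5] 190.5
c4 24 5 [261.4 197.5] 190.5
c4 24 10 [261.3 195.6] 190.5
c4 24 15 [261.3 193.7] 190.5
c4 38 0 [261.2 202.5] 190.5
c4 38 5 [261.2 200.6] 190.5
c4 38 10 [261.2 198.6] 190.5
c4 38 15 [261.1 196.7] 190.5
c5 24 0 [265.2 164.2] 155.5
c5 24 5 [265.2 162.5] 155.5
c5 24 10 [265.1 160.8] 155.5
c5 24 15 [265.1 159.1] 155.5
c5 38 0 [264.4 166.5] 155.5
c5 38 5 [264.4 164.8] 155.5
c5 38 10 [264.4 163. ] 155.5
c5 38 15 [264.4 161.3] 155.5
```

The tip looks about 20 mm above the stated TCP, so I'll look closer before descending.

```bash
python3 - <<'E'
from h import *
s=manip.camera("side"); g=lambda im:np.clip(255*(im/255.)**.6*1.1,0,255).astype(np.uint8)
b=(268,150,80,100,6);B=crop(g(s),*b)
p=manip.read_state()['ee_pos'];a=np.radians(167.5);yt=np.array([np.sin(a),-np.cos(a),0]);xt=np.array([np.cos(a),np.sin(a),0])
for o,col in((-.024,(0,0,255)),(.024,(0,255,0))):
    for z in(0,.019,.073): draw(B,"side",np.array([p+yt*o-xt*.011+[0,0,z],p+yt*o+xt*.011+[0,0,z]]),*b,col=col)
cv2.imwrite("pics/c6.png",B)
E
```

```text
(no output)
```

View pics/c6.png

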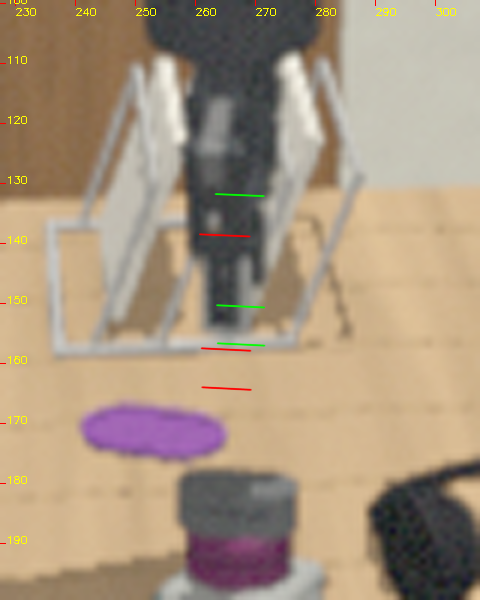

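The tip sits at row 155, not 160–164, so at this opening the fingers end higher than stated. TCP 88 mm is safe either way, so I'll descend to it and look again.

```bash
python3 -m pendant '[0,0,-0.009,0,1,10,48, 0,0,-0.009,0,1,25,48, 0,0,-0.009,0,1,42,48, 0,0,-0.009,0,1,58,48, 0,0,-0.009,0,1,70,48, 0,0,-0.009,0,1,78,48, 0,0,-0.009,0,1,82,48, 0,0,-0.009,0,1,82,48]'
python3 - <<'E'
from h import *
go(626,157,88,168)
s=manip.camera("side"); g=lambda im:np.clip(255*(im/255.)**.6*1.1,0,255).astype(np.uint8)
b=(268,170,50,60,10);B=crop(g(s),*b)
p=manip.read_state()['ee_pos'];a=np.radians(168);yt=np.array([np.sin(a),-np.cos(a),0]);xt=np.array([np.cos(a),np.sin(a),0])
for o,col in((-.024,(0,0,255)),(.024,(0,255,0))):
    for z in(0,.019): draw(B,"side",np.array([p-yt*o*-1-xt*.011+[0,0,z],p+yt*o+xt*.011+[0,0,z]]),*b,col=col)
cv2.imwrite("pics/c7.png",B)
E
```

```text
clock: 6.55
ee_pos: [0.626, 0.157, 0.0875]
orientation: [-179.9, -0.2, 168.2]
ft_force: [0.3, 0.1, -0.5]
grip_width: 0.0482
grip_force: 0.0
w [-0.001 -0.004  0.003] t [-0.   0.  -0.5] F [ 0.3  0.1 -0.5] grip 48.2 0.0 clock 6.55 pos [626.  157.   87.5] [-179.9   -0.2  168.2]
```

View pics/c7.png

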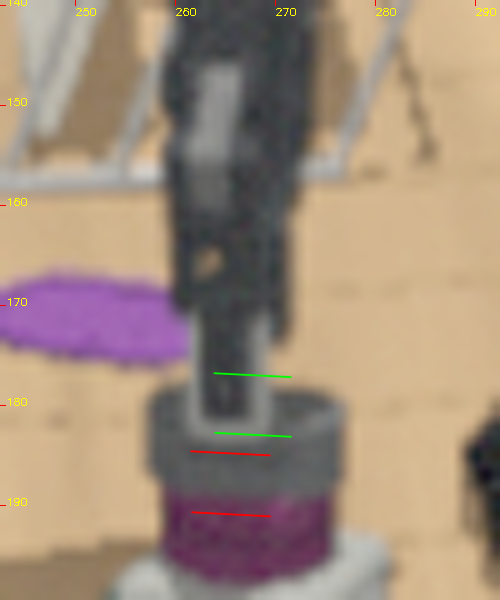

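The near finger's tip at row 183.5 is level with the pill's front top edge, about 20 mm above the stated TCP. A gentle close to 26 mm will show whether the pads overlap the pill.

```bash
python3 -m pendant '[0,0,0,0,0,0,40, 0,0,0,0,0,0,34, 0,0,0,0,0,0,30, 0,0,0,0,0,0,26, 0,0,0,0,0,0,26, 0,0,0,0,0,0,26]' 20
python3 -c "
from h import *
go(626,157,88,168)"
```

```text
clock: 7.2
ee_pos: [0.6262, 0.157, 0.088]
orientation: [-179.9, -0.2, 168.2]
ft_force: [0.5, -0.4, -0.8]
grip_width: 0.0263
grip_force: 0.0
w [-0.001 -0.003  0.003] t [ 0.2 -0.1  0. ] F [ 0.5 -0.4 -0.8] grip 26.3 0.0 clock 7.2 pos [626.2 157.   88. ] [-179.9   -0.2  168.2]
```

The fingers closed to 26.3 mm with no contact, so the real tips end about 21 mm beyond z_TCP. I'll reopen, go down 17 mm more in small steps and close again.

```bash
python3 -m pendant '[0,0,0,0,0,0,48, 0,0,0,0,0,0,48, 0,0,0,0,0,3,48, 0,0,0,0,0,6,48, 0,0,0,0,0,9,48, 0,0,0,0,0,12,48, 0,0,0,0,0,14,48, 0,0,0,0,0,14,48]' 20
python3 - <<'E'
from h import *
go(626,157,72,168)
s=manip.camera("side"); g=lambda im:np.clip(255*(im/255.)**.6*1.1,0,255).astype(np.uint8)
b=(268,175,50,60,10);B=crop(g(s),*b)
cv2.imwrite("pics/c8.png",B)
E
```

```text
clock: 8.0
ee_pos: [0.6258, 0.1569, 0.0734]
orientation: [-179.9, -0.2, 168.2]
ft_force: [-0.2, 0.2, -0.0]
grip_width: 0.0482
grip_force: 0.0
w [-0.002 -0.004  0.003] t [-0.2  0.1  1.4] F [-0.2  0.2 -0. ] grip 48.2 0.0 clock 8.0 pos [625.8 156.9  73.4] [-179.9   -0.2  168.2]
```

View pics/c8.png

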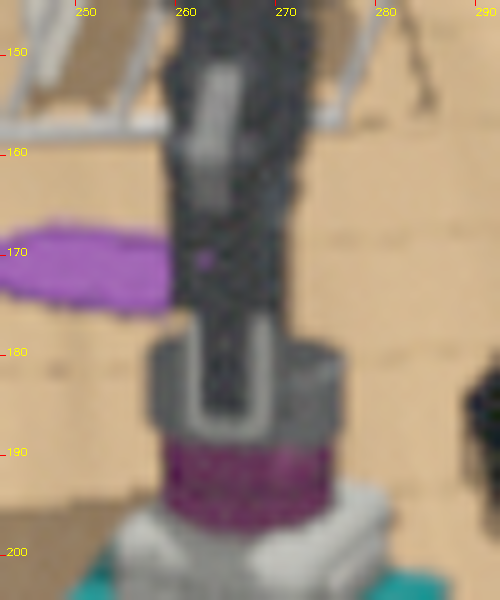

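There is no contact. The tip is at row 188.5, about z = 95 mm. I'll go down 3 mm more and grip.

```bash
python3 -m pendant '[0,0,0,0,0,2,48, 0,0,0,0,0,3,46, 0,0,0,0,0,3,40, 0,0,0,0,0,3,34, 0,0,0,0,0,3,28, 0,0,0,0,0,3,22, 0,0,0,0,0,3,20, 0,0,0,0,0,3,20]' 30
python3 -c "
from h import *
go(626,157,180,168)"
```

```text
clock: 8.85
ee_pos: [0.6263, 0.1571, 0.0712]
orientation: [-179.9, -0.2, 168.2]
ft_force: [-0.2, 0.4, 2.0]
grip_width: 0.0269
grip_force: 29.4
w [-0.001 -0.003  0.003] t [   0.6   -0.2 -108.8] F [-0.2  0.4  2. ] grip 26.9 29.4 clock 8.85 pos [626.3 157.1  71.2] [-179.9   -0.2  168.2]
```

Gripped at 26.9 mm and 29 N. Lifting.

```bash
python3 -m pendant '[0,0,0,0,0,-2,20, 0,0,0,0,0,-6,20, 0,0,0,0,0,-12,20, 0,0,0,0,0,-20,20, 0,0,0,0,0,-28,20, 0,0,0,0,0,-34,20, 0,0,0,0,0,-38,20, 0,0,0,0,0,-38,20]' 30
python3 -c "
from h import *
go(454.3,383,110,152)"
```

```text
clock: 9.65
ee_pos: [0.6268, 0.1571, 0.11]
orientation: [-180.0, -0.1, 168.2]
ft_force: [0.1, -0.7, -0.3]
grip_width: 0.0273
grip_force: 29.2
w [-0.001 -0.001  0.282] t [2.152e+02 1.856e+02 2.000e-01] F [ 0.1 -0.7 -0.3] grip 27.3 29.2 clock 9.65 pos [626.8 157.1 110. ] [-1.800e+02 -1.000e-01  1.682e+02]
```

```bash
python3 -m pendant '[0,0,0,4,3,0,20, 0,0,0,14,12,0,20, 0,0,0,28,24,0,20, 0,0,0,44,38,0,20, 0,0,0,60,52,0,20, 0,0,0,76,66,0,20, 0,0,0,92,80,0,20, 0,0,0,108,94,0,20]' 30
python3 -m pendant '[0,0,0.04,16,14,0,20, 0,0,0.08,32,27,0,20, 0,0,0.12,48,41,0,20, 0,0,0.17,64,55,0,20, 0,0,0.22,80,69,0,20, 0,0,0.26,94,81,0,20, 0,0,0.28,104,89,0,20, 0,0,0.282,107,92,0,20]'
python3 -m pendant '[0,0,0,0,0,0,20]'
python3 - <<'E'
from h import *
go(454.3,383,-10,152)
t=manip.camera("top");s=manip.camera("side"); g=lambda im:np.clip(255*(im/255.)**.6*1.1,0,255).astype(np.uint8)
a=(248,203,40,60,10);b=(240,160,80,60,5)
A=crop(g(t),*a);B=crop(g(s),*b);B=np.vstack([B,np.zeros((300,400,3),np.uint8)])
c=(268,195,40,30,10);B[300:]=crop(g(s),*c)
draw(A,"top",shape('round',626,158,0,86),*a,col=(0,255,0))
draw(A,"top",shape('square',624,156,-30,60),*a,col=(255,0,0));draw(A,"top",shape('oblong',624,156,-31,32),*a,col=(255,0,255))
cv2.imwrite("pics/c9.png",np.hstack([A,B]))
E
```

```text
clock: 10.45
ee_pos: [0.5377, 0.273, 0.109]
orientation: [-179.9, -0.2, 168.2]
ft_force: [0.3, -0.0, -0.3]
grip_width: 0.0274
grip_force: 29.3
clock: 11.25
ee_pos: [0.4515, 0.385, 0.1092]
orientation: [-179.9, -0.2, 152.2]
ft_force: [0.5, 0.5, 0.1]
grip_width: 0.0271
grip_force: 29.2
clock: 11.35
ee_pos: [0.4526, 0.3841, 0.1093]
orientation: [-179.9, -0.2, 152.2]
ft_force: [-0.3, -0.9, 0.1]
grip_width: 0.027
grip_force: 29.2
w [-0.002 -0.003  0.003] t [-2.300e+00  1.000e-01  1.193e+02] F [-0.3 -0.9  0.1] grip 27.0 29.2 clock 11.35 pos [452.6 384.1 109.3] [-179.9   -0.2  152.2]
```

View pics/c9.png

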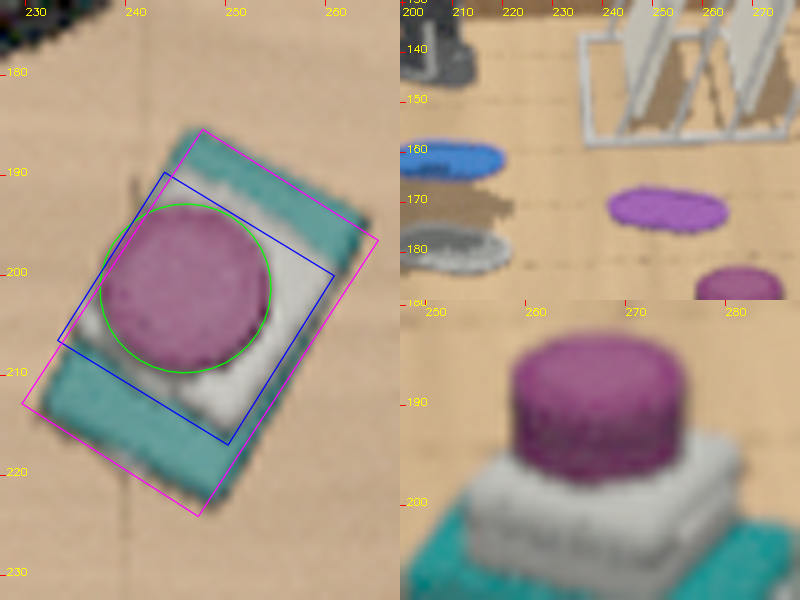

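The pile has kept its place: the plum round case is exposed and fits (626,158) at z = 86 mm. The pill is held above its tray, so I lower it.

```bash
python3 -m pendant '[0,0,0,-2,0,8,20, 0,0,0,-2,0,24,20, 0,0,0,-2,0,42,20, 0,0,0,-2,0,60,20, 0,0,0,-2,0,78,20, 0,0,0,-2,0,94,20, 0,0,0,-2,0,104,20, 0,0,0,-2,0,106,20]' 30
python3 -m pendant '[0,0,0,0,0,2,20, 0,0,0,0,0,4,20, 0,0,0,0,0,6,20, 0,0,0,0,0,7,20, 0,0,0,0,0,8,20, 0,0,0,0,0,8,20]'
python3 -c "
from h import *
go(454.3,383,-12,152)"
```

```text
clock: 12.25
ee_pos: [0.4548, 0.3808, 0.0015]
orientation: [-179.7, -0.2, 151.9]
ft_force: [0.3, -0.4, 0.0]
grip_width: 0.0274
grip_force: 29.3
clock: 12.85
ee_pos: [0.4554, 0.3823, -0.0045]
orientation: [-179.9, -0.1, 152.0]
ft_force: [0.2, -0.0, -1.7]
grip_width: 0.0273
grip_force: 29.3
w [-0.002 -0.003  0.   ] t [1.3 0.2 7.5] F [ 0.2 -0.  -1.7] grip 27.3 29.3 clock 12.85 pos [455.4 382.3  -4.5] [-1.799e+02 -1.000e-01  1.520e+02]
```

```bash
for i in 1; do python3 -m pendant '[0,0,0,0,0,1,20, 0,0,0,0,0,2,20, 0,0,0,0,0,3,20, 0,0,0,0,0,3,20]'; python3 -m pendant '[0,0,0,0,0,1,20, 0,0,0,0,0,2,20, 0,0,0,0,0,2,20]'; done
```

```text
clock: 13.25
ee_pos: [0.4553, 0.3821, -0.0078]
orientation: [-179.9, -0.2, 152.0]
ft_force: [0.5, 0.6, 0.1]
grip_width: 0.0273
grip_force: 29.3
clock: 13.55
ee_pos: [0.4553, 0.3821, -0.0098]
orientation: [-179.9, -0.2, 152.0]
ft_force: [0.1, -0.4, -0.4]
grip_width: 0.0277
grip_force: 29.3
```

```bash
python3 -c "
from h import *
go(454.3,383,-12,152)"
```

```text
w [-0.002 -0.003 -0.   ] t [1.3 0.3 2.2] F [ 0.1 -0.4 -0.4] grip 27.7 29.3 clock 13.55 pos [455.3 382.1  -9.8] [-179.9   -0.2  152. ]
```

```bash
python3 -m pendant '[0,0,0,0,0,1,20, 0,0,0,0,0,1,20]' | grep -E "ee_pos|ft_"; python3 -m pendant '[0,0,0,0,0,1,20, 0,0,0,0,0,1,20]' | grep -E "ee_pos|ft_"
```

```text
ee_pos: [0.4553, 0.3822, -0.0107]
ft_force: [-0.4, 0.3, -0.5]
ee_pos: [0.4553, 0.3821, -0.0118]
ft_force: [-0.3, 0.1, 0.3]
```

```bash
python3 -m pendant '[0,0,0,0,0,1,20, 0,0,0,0,0,1,20]' | grep -E "ee_pos|ft_"; python3 -m pendant '[0,0,0,0,0,0.5,20, 0,0,0,0,0,0.5,20]' | grep -E "ee_pos|ft_"
```

```text
ee_pos: [0.4553, 0.3822, -0.0118]
ft_force: [-2.1, -0.7, 4.1]
ee_pos: [0.4554, 0.3822, -0.0119]
ft_force: [-3.0, -2.3, 7.5]
```

Contact at z_TCP −11.9 mm with 4–7 N, exactly as predicted. Releasing gently and rising.

```bash
python3 -m pendant '[0,0,0,0,0,-0.8,27, 0,0,0,0,0,-0.8,29, 0,0,0,0,0,-0.8,34, 0,0,0,0,0,-0.8,40, 0,0,0,0,0,-1,44, 0,0,0,0,0,-8,44, 0,0,0,0,0,-24,46, 0,0,0,0,0,-44,50]' 20
python3 -m pendant '[0,0,0,0,0,-25,60, 0,0,0,0,0,-60,70, 0,0,0,0,0,-100,72, 0,0,0,0,0,-130,72, 0,0,0,0,0,-140,72]'
python3 -c "
from h import *
go(626,157.5,135,120)"
```

```text
clock: 15.15
ee_pos: [0.4548, 0.3817, 0.0308]
orientation: [-179.8, -0.2, 152.0]
ft_force: [-0.1, 2.0, 0.4]
grip_width: 0.0505
grip_force: 0.0
clock: 15.65
ee_pos: [0.4577, 0.3838, 0.1758]
orientation: [179.7, 0.0, 152.0]
ft_force: [0.5, -0.1, 0.1]
grip_width: 0.0723
grip_force: 0.0
w [ 0.005 -0.001  0.558] t [-254.8 -121.    40.2] F [ 0.5 -0.1  0.1] grip 72.3 0.0 clock 15.65 pos [457.7 383.8 175.8] [179.7   0.  152. ]
```

```bash
python3 -m pendant '[0,0,0,-15,-7,5,72, 0,0,0,-45,-21,15,72, 0,0,0,-82,-39,25,72, 0,0,0,-120,-57,35,72, 0,0,0,-158,-75,40,72, 0,0,0,-196,-93,40,72, 0,0,0,-230,-109,40,72, 0,0,0,-250,-119,40,72]'
python3 -m pendant '[0,0,0,-5,-2,0,72, 0,0,0,-5,-2,0,72]'
python3 - <<'E'
from h import *
go(626,157.5,43,152)
t=manip.camera("top"); g=lambda im:np.clip(255*(im/255.)**.6*1.1,0,255).astype(np.uint8)
# pill in tray check: gray levels
a=(174,257,40,30,10);A=crop(g(t),*a)
draw(A,"top",shape('pill',454.3,383,-28,25),*a)
cv2.imwrite("pics/c10.png",A)
E
```

```text
clock: 16.45
ee_pos: [0.6208, 0.1553, 0.1271]
orientation: [-179.7, -0.3, 151.8]
ft_force: [-0.3, -0.1, -0.1]
grip_width: 0.0717
grip_force: 0.0
clock: 16.65
ee_pos: [0.6234, 0.154, 0.1281]
orientation: [-179.7, -0.3, 151.9]
ft_force: [-0.2, -0.1, -0.4]
grip_width: 0.0722
grip_force: 0.0
w [-0.004 -0.006 -0.002] t [-1.1  4.7 85.1] F [-0.2 -0.1 -0.4] grip 72.2 0.0 clock 16.65 pos [623.4 154.  128.1] [-179.7   -0.3  151.9]
```

View pics/c10.png

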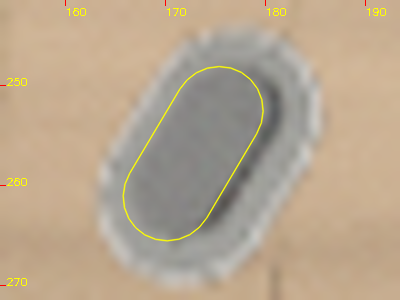

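The pill lies centred in its tray and parallel to the rim. Next is the round case. I have two picture views left, so I'll measure by code.

```bash
python3 -m pendant '[-0.004,-0.006,0,-1,4.7,8,72, -0.004,-0.006,0,-1,4.7,22,72, -0.004,-0.006,0,-1,4.7,38,72, -0.004,-0.006,0,-1,4.7,54,72, -0.004,-0.006,0,-1,4.7,68,72, -0.004,-0.006,0,-1,4.7,78,72, -0.004,-0.006,0,-1,4.7,83,72, -0.004,-0.006,0,-1,4.7,84,72]'
python3 -m pendant '[0,0,0,0,0,0,64, 0,0,0,0,0,0,58, 0,0,0,0,0,0,52, 0,0,0,0,0,0,46, 0,0,0,0,0,0,46, 0,0,0,0,0,0,46]' 35
python3 -c "
from h import *
go(481,-369.5,110,152)"
```

```text
clock: 17.5
ee_pos: [0.6263, 0.16, 0.0457]
orientation: [179.9, 0.1, 152.1]
ft_force: [-0.2, -0.2, 0.0]
grip_width: 0.0724
grip_force: 0.0
clock: 18.1
ee_pos: [0.6278, 0.1595, 0.0476]
orientation: [179.8, 0.3, 152.0]
ft_force: [-1.1, -0.3, 5.1]
grip_width: 0.0509
grip_force: 36.9
w [ 0.004  0.005 -0.   ] t [-119.1 -535.8  -63.7] F [-1.1 -0.3  5.1] grip 50.9 36.9 clock 18.1 pos [627.8 159.5  47.6] [179.8   0.3 152. ]
```

Gripped at 50.9 mm and 37 N. Lifting slowly.

```bash
python3 -m pendant '[0,0,0,0,0,-2,46, 0,0,0,0,0,-5,46, 0,0,0,0,0,-10,46, 0,0,0,0,0,-17,46, 0,0,0,0,0,-25,46, 0,0,0,0,0,-33,46, 0,0,0,0,0,-40,46, 0,0,0,0,0,-40,46]' 35
python3 -c "
from h import *
go(481,-369.5,110,152)"
```

```text
clock: 18.9
ee_pos: [0.6279, 0.1596, 0.0883]
orientation: [179.8, 0.3, 152.0]
ft_force: [-0.3, 1.1, -0.6]
grip_width: 0.0508
grip_force: 36.6
w [ 0.004  0.006 -0.   ] t [-118.8 -536.1  -23.2] F [-0.3  1.1 -0.6] grip 50.8 36.6 clock 18.9 pos [627.9 159.6  88.3] [179.8   0.3 152. ]
```

```bash
python3 -m pendant '[0.001,0.001,0,-1,-4,-5,46, 0.002,0.002,0,-3,-14,-10,46, 0.003,0.003,0,-7,-30,-16,46, 0.004,0.006,0,-12,-52,-20,46, 0.004,0.006,0,-17,-78,-23,46, 0.004,0.006,0,-23,-104,-23,46, 0.004,0.006,0,-29,-131,-23,46, 0.004,0.006,0,-35,-158,-23,46]' 35
python3 -m pendant '[0,0,0,-6,-27,0,46, 0,0,0,-12,-54,0,46, 0,0,0,-18,-81,0,46, 0,0,0,-24,-108,0,46, 0,0,0,-30,-135,0,46, 0,0,0,-36,-162,0,46, 0,0,0,-42,-189,0,46, 0,0,0,-48,-216,0,46]'
python3 -m pendant '[0,0,0,-6,-27,0,46, 0,0,0,-12,-54,0,46, 0,0,0,-18,-81,0,46, 0,0,0,-24,-108,0,46, 0,0,0,-29,-132,0,46, 0,0,0,-34,-150,0,46, 0,0,0,-36,-160,0,46, 0,0,0,-36,-162,0,46]'
python3 -c "
from h import *
go(481,-369.5,0,152)"
```

```text
clock: 19.7
ee_pos: [0.5825, 0.001, 0.1097]
orientation: [-179.9, -0.1, 151.9]
ft_force: [0.0, 0.1, 0.3]
grip_width: 0.0503
grip_force: 36.6
clock: 20.5
ee_pos: [0.5229, -0.212, 0.11]
orientation: [-179.9, -0.1, 151.9]
ft_force: [0.4, -0.5, -1.3]
grip_width: 0.0503
grip_force: 36.6
clock: 21.3
ee_pos: [0.4794, -0.3709, 0.1098]
orientation: [-179.9, -0.2, 151.9]
ft_force: [-0.3, -0.7, -0.7]
grip_width: 0.0506
grip_force: 36.6
w [-0.002 -0.003 -0.002] t [ -1.    2.2 109.8] F [-0.3 -0.7 -0.7] grip 50.6 36.6 clock 21.3 pos [ 479.4 -370.9  109.8] [-179.9   -0.2  151.9]
```

```bash
python3 -m pendant '[0,0,0,-1,2,6,46, 0,0,0,-1,2,20,46, 0,0,0,-1,2,38,46, 0,0,0,-1,2,56,46, 0,0,0,-1,2,74,46, 0,0,0,-1,2,90,46, 0,0,0,-1,2,102,46, 0,0,0,-1,2,106,46]' 35
python3 -m pendant '[0,0,0,0,0,2,46, 0,0,0,0,0,4,46, 0,0,0,0,0,6,46, 0,0,0,0,0,7,46, 0,0,0,0,0,8,46, 0,0,0,0,0,8,46]'
python3 - <<'E'
from h import *
go(481,-369.5,-9.4,152)
for n in("top","side"): np.save(f"pics/{n}1.npy",manip.camera(n))
E
```

```text
clock: 22.1
ee_pos: [0.481, -0.3667, 0.0019]
orientation: [-179.9, -0.3, 152.1]
ft_force: [0.0, 0.4, -1.1]
grip_width: 0.0503
grip_force: 36.5
clock: 22.7
ee_pos: [0.4815, -0.3687, -0.0042]
orientation: [-179.9, -0.1, 152.0]
ft_force: [-0.1, -0.6, -1.0]
grip_width: 0.0509
grip_force: 36.5
w [-0.002 -0.002 -0.   ] t [ 0.1 -1.   5.2] F [-0.1 -0.6 -1. ] grip 50.9 36.5 clock 22.7 pos [ 481.5 -368.7   -4.2] [-1.799e+02 -1.000e-01  1.520e+02]
```

```bash
python3 -m pendant '[0,0,0,0,-1,1,46, 0,0,0,0,-1,2,46, 0,0,0,0,-1,3,46, 0,0,0,0,-1,3.5,46, 0,0,0,0,-1,3.5,46]' | grep -E "ee_pos|ft_"; python3 -m pendant '[0,0,0,0,0,1,46, 0,0,0,0,0,1,46]' | grep -E "ee_pos|ft_"; python3 -m pendant '[0,0,0,0,0,0.5,46, 0,0,0,0,0,0.5,46]' | grep -E "ee_pos|ft_"
```

```text
ee_pos: [0.481, -0.3693, -0.008]
ft_force: [-0.0, -0.0, 0.1]
ee_pos: [0.481, -0.3693, -0.0089]
ft_force: [0.5, -0.9, -0.0]
ee_pos: [0.4811, -0.3694, -0.0091]
ft_force: [-0.0, 0.7, 0.4]
```

```bash
cat > fit.py <<'E'
from h import *
from scipy.optimize import minimize
# fit square (z top 60) and oblong (z top 32) in images after the round is gone: maximise label agreement
def lab(im):
    h=cv2.cvtColor(im,cv2.COLOR_RGB2HSV).astype(int);H,S,V=h[...,0],h[...,1],h[...,2]
    L=np.zeros(H.shape,int); L[(H>75)&(H<105)&(S>90)]=1; L[S<65]=2
    return L
def hull(n,P):  # prism silhouette
    return cv2.convexHull(proj(n,P).astype(np.float32)).reshape(-1,2)
def prism(k,x,y,w,z0,z1): return np.r_[shape(k,x,y,w,z0),shape(k,x,y,w,z1)]
S=8
def render(n,polys,box):
    u0,v0,w,h=box; m=np.zeros((h*S,w*S),np.uint8)
    for P,l in polys: cv2.fillPoly(m,[np.int32((hull(n,P)-[u0,v0]+.5)*S*16)],l,cv2.LINE_8,4)
    return m
def frac(m,l): return cv2.resize((m==l).astype(np.float32),None,fx=1/S,fy=1/S,interpolation=cv2.INTER_AREA)
E
python3 - <<'E'
from fit import *
im={n:np.load(f"pics/{n}1.npy") for n in("top","side")}
box={"top":(226,180,46,48),"side":(240,180,60,48)}
L={}
for n in im:
    u,v,w,h=box[n];L[n]=lab(im[n])[v:v+h,u:u+w]
def cost(p,ns=("top","side")):
    c=0
    for n in ns:
        m=render(n,[(prism('oblong',*p[3:],0,32),1),(prism('square',*p[:3],32,60),2)],box[n])
        for l in(1,2): c+=np.abs(frac(m,l)-(L[n]==l)).sum()
    return c
for ns in(("top",),("side",),("top","side")):
    r=min((minimize(cost,[622,155,-31+d,624,156,-31],args=(ns,),method='Nelder-Mead',options=dict(initial_simplex=np.array([[622,155,-31+d,624,156,-31]]+[list(np.array([622,155,-31+d,624,156,-31])+6*np.eye(6)[i]) for i in range(6)]),maxiter=400)) for d in(0,3)),key=lambda r:r.fun)
    print(ns,np.round(r.x,1),round(r.fun,1),(L["top"]>0).sum())
E
```

```text
('top',) [629.2 153.4 -32.6 629.  155.8 -27.7] 145.4 688
('side',) [628.3 162.9 -32.4 629.8 172.8 -25.9] 356.8 688
('top', 'side') [628.9 154.4 -32.2 627.3 157.8 -27.6] 631.5 688
```

```bash
python3 -m pendant '[0,0,0,0,0,0.6,46, 0,0,0,0,0,0.6,46]' | grep -E "ee_pos|ft_"; python3 -m pendant '[0,0,0,0,0,0.6,46, 0,0,0,0,0,0.6,46]' | grep -E "ee_pos|ft_"
```

```text
ee_pos: [0.4811, -0.3694, -0.0093]
ft_force: [-1.8, 0.5, 4.4]
ee_pos: [0.4811, -0.3694, -0.0093]
ft_force: [-2.4, 1.5, 8.0]
```

Contact at −9.3 mm, where −9.4 was predicted. Releasing.

```bash
python3 -m pendant '[0,0,0,0,0,-0.8,50, 0,0,0,0,0,-0.8,53, 0,0,0,0,0,-0.8,58, 0,0,0,0,0,-0.8,64, 0,0,0,0,0,-0.8,70, 0,0,0,0,0,-8,70, 0,0,0,0,0,-24,74, 0,0,0,0,0,-48,80]' 20
python3 -m pendant '[0,0,0,0,0,-25,82, 0,0,0,0,0,-55,82, 0,0,0,0,0,-80,82, 0,0,0,0,0,-95,82, 0,0,0,0,0,-95,82]'
python3 - <<'E'
from fit import *
go(620,155,120,152)
for n in("top","side"): np.save(f"pics/{n}2.npy",manip.camera(n))
t,s=np.load("pics/top2.npy"),np.load("pics/side2.npy")
g=lambda im:np.clip(255*(im/255.)**.6*1.1,0,255).astype(np.uint8)
a=(248,205,40,40,10);b=(268,202,40,40,10);c=(412,255,40,20,10);d=(214,353,40,20,10)
T=[]
for n,im,q,q2 in(("top",t,a,c),("side",s,b,d)):
    A=crop(g(im),*q);draw(A,n,shape('square',624.5,155,-31,60),*q);draw(A,n,shape('oblong',625.5,155,-30.5,32),*q,col=(0,0,255))
    B=crop(g(im),*q2);draw(B,n,shape('round',481,-369.5,0,29),*q2); T.append(np.vstack([A,B]))
cv2.imwrite("pics/c11.png",np.hstack(T))
E
```

```text
clock: 24.9
ee_pos: [0.4802, -0.3686, 0.0369]
orientation: [-179.9, -0.3, 152.0]
ft_force: [0.6, 0.1, 0.7]
grip_width: 0.0803
grip_force: 0.0
clock: 25.4
ee_pos: [0.4833, -0.3707, 0.1361]
orientation: [-179.8, 0.2, 152.0]
ft_force: [-0.4, -0.5, -0.1]
grip_width: 0.0821
grip_force: 0.0
w [-0.003  0.004 -0.   ] t [126.2 528.3  14. ] F [-0.4 -0.5 -0.1] grip 82.1 0.0 clock 25.4 pos [ 483.3 -370.7  136.1] [-179.8    0.2  152. ]
```

View pics/c11.png

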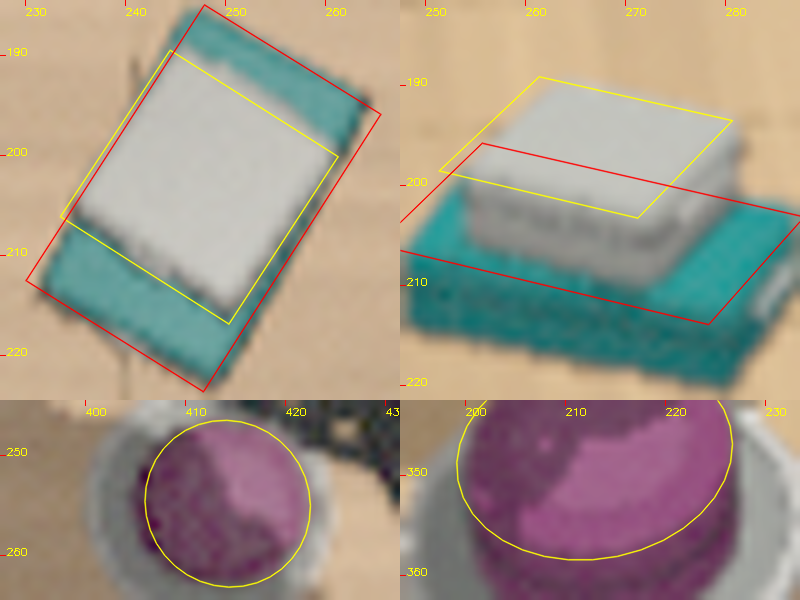

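The square case's top face is centred near (247.8,202.8) in the top view, and the oblong's near (247.5,204). The round case sits inside its tray. I'll refine with colour-masked rectangles.

```bash
python3 - <<'E'
from fit import *
t=np.load("pics/top2.npy")
h=cv2.cvtColor(cv2.resize(t[180:230,220:280],None,fx=8,fy=8,interpolation=cv2.INTER_CUBIC),cv2.COLOR_RGB2HSV).astype(int);H,S,V=h[...,0],h[...,1],h[...,2]
print("centre",h[int(22.5*8),28*8],"teal",h[int(30*8),18*8])
for nm,z,ms in(("square",.060,[(S<50)&(V>v) for v in(105,120,135)]),("oblong",.032,[((H>75)&(H<105)&(S>80)&(V>v)) for v in(60,75,85)])):
    for m in ms:
        c=max(cv2.findContours(m.astype(np.uint8),cv2.RETR_EXTERNAL,cv2.CHAIN_APPROX_NONE)[0],key=len) if nm=="square" else np.vstack([k for k in cv2.findContours(m.astype(np.uint8),cv2.RETR_EXTERNAL,cv2.CHAIN_APPROX_NONE)[0] if len(k)>60])
        uv=(c.reshape(-1,2)+.5)/8-.5+[220,180]; P=(onz("top",uv,z)[:,:2]*1000).astype(np.float32)
        r=cv2.minAreaRect(P);print(nm,np.round(r[0],1),np.round(r[1],1),round(r[2],1))
E
```

```text
centre [ 27  18 142] teal [ 88 138 100]
square [628.5 153.3] [60.1 63.8] 57.7
square [629.2 153.1] [58.4 59.1] 57.8
square [628.2 152.7] [53.6 54.4] 57.8
oblong [626.2 154.4] [ 65.6 102. ] 64.0
oblong [627.2 155.5] [ 62.3 101.5] 64.3
oblong [628.2 154.5] [59.4 98.8] 64.4
```

```bash
python3 -m pendant '[0,0,0,3,14,-10,84, 0,0,0,9,42,-10,84, 0,0,0,18,80,-10,84, 0,0,0,27,122,-10,84, 0,0,0,36,164,-10,84, 0,0,0,46,206,-10,84, 0,0,0,55,248,-10,84, 0,0,0,64,290,-10,84]'
python3 -m pendant '[0,0,0,9,42,5,84, 0,0,0.02,18,84,10,84, 0,0,0.04,27,126,15,84, 0,0,0.06,36,166,20,84, 0,0,0.07,44,200,24,84, 0,0,0.073,50,226,24,84, 0,0,0.073,53,238,24,84, 0,0,0.073,54,241,24,84]'
python3 -m pendant '[0,0,0,0,0,0,84, 0,0,0,0,0,0,84]' | grep ori
python3 -c "
from h import *
go(628.5,153.3,18,147.8)"
```

```text
clock: 26.3
ee_pos: [0.5606, -0.0804, 0.1416]
orientation: [-179.9, -0.3, 152.0]
ft_force: [1.2, 0.2, 0.1]
grip_width: 0.084
grip_force: 0.0
clock: 27.1
ee_pos: [0.6259, 0.1566, 0.117]
orientation: [-179.8, -0.2, 148.0]
ft_force: [-0.5, -0.0, 0.6]
grip_width: 0.0836
grip_force: 0.0
orientation: [-179.8, -0.2, 147.7]
w [-0.003 -0.003 -0.001] t [-2.3  1.2 99.9] F [-0.8 -0.6 -0.7] grip 83.9 0.0 clock 27.3 pos [626.3 153.6 117.9] [-179.8   -0.2  147.7]
```

```bash
python3 -m pendant '[-0.003,-0.003,0,-2,1,8,84, -0.003,-0.003,0,-2,1,24,84, -0.003,-0.003,0,-2,1,42,84, -0.003,-0.003,0,-2,1,60,84, -0.003,-0.003,0,-2,1,77,84, -0.003,-0.003,0,-2,1,90,84, -0.003,-0.003,0,-2,1,97,84, -0.003,-0.003,0,-2,1,99,84]'
python3 -m pendant '[0,0,0,0,0,0,84, 0,0,0,0,0,0,76, 0,0,0,0,0,0,70, 0,0,0,0,0,0,64, 0,0,0,0,0,0,58, 0,0,0,0,0,0,56, 0,0,0,0,0,0,56]' 40
python3 -c "
from h import *
go(641,-189,80,119.7)"
```

```text
clock: 28.1
ee_pos: [0.628, 0.1539, 0.0178]
orientation: [-180.0, -0.0, 147.8]
ft_force: [-0.0, 0.0, 0.1]
grip_width: 0.084
grip_force: 0.0
clock: 28.8
ee_pos: [0.6293, 0.1548, 0.0198]
orientation: [179.9, 0.1, 147.8]
ft_force: [-0.1, 0.0, 6.0]
grip_width: 0.0612
grip_force: 45.3
w [0.003 0.001 0.491] t [-193.2 -284.6  -60.5] F [-0.1  0.   6. ] grip 61.2 45.3 clock 28.8 pos [629.3 154.8  19.8] [1.799e+02 1.000e-01 1.478e+02]
```

```bash
python3 -m pendant '[0,0,0,0,0,-2,56, 0,0,0,0,0,-5,56, 0,0,0,0,0,-10,56, 0,0,0,0,0,-17,56, 0,0,0,0,0,-26,56, 0,0,0,0,0,-36,56, 0,0,0,0,0,-46,56, 0,0,0,0,0,-54,56]' 40
python3 -m pendant '[0,0,0,0,0,-4,56, 0,0,0,0,0,-6,56]' | grep grip
python3 - <<'E'
from h import *
go(641,-189,80,119.7)
np.save("pics/side3.npy",manip.camera("side"))
t=manip.camera("top");print(manip.read_state()['ft_force'])
E
```

```text
clock: 29.6
ee_pos: [0.629, 0.1547, 0.0744]
orientation: [179.9, 0.1, 147.8]
ft_force: [-0.7, 0.4, -0.1]
grip_width: 0.0607
grip_force: 44.7
grip_width: 0.0611
grip_force: 44.7
w [0.002 0.001 0.491] t [-193.4 -284.4   -0.6] F [-0.   0.7 -0.9] grip 61.1 44.7 clock 29.8 pos [628.8 154.7  79.6] [1.799e+02 1.000e-01 1.478e+02]
[-0.28754808 -0.10506259 -0.8084195 ]
```

```bash
python3 -m pendant '[0,0,0,-2,-3,0,56, 0,0,0,-8,-12,0,56, 0,0,0,-18,-26,0,56, 0,0,0,-31,-45,0,56, 0,0,0,-45,-66,0,56, 0,0,0,-59,-87,0,56, 0,0,0,-73,-108,0,56, 0,0,0,-87,-128,0,56]' 40
python3 -m pendant '[0,0,0.06,-14,-21,0,56, 0,0,0.13,-28,-42,0,56, 0,0,0.2,-42,-62,0,56, 0,0,0.27,-56,-83,0,56, 0,0,0.34,-70,-104,0,56, 0,0,0.41,-84,-124,0,56, 0,0,0.46,-96,-141,0,56, 0,0,0.491,-104,-152,0,56]'
python3 -m pendant '[0,0,0,-2,-4,0,56, 0,0,0,-2,-4,0,56, 0,0,0,-2,-4,0,56]' | grep grip
python3 - <<'E'
from fit import *
go(641,-189,0,119.7)
t=manip.camera("top");np.save("pics/top3.npy",t)
h=cv2.cvtColor(cv2.resize(t[180:230,220:280],None,fx=8,fy=8,interpolation=cv2.INTER_CUBIC),cv2.COLOR_RGB2HSV).astype(int);H,S,V=h[...,0],h[...,1],h[...,2]
for v in(60,75,85):
    m=((H>75)&(H<105)&(S>80)&(V>v));c=max(cv2.findContours(m.astype(np.uint8),cv2.RETR_EXTERNAL,cv2.CHAIN_APPROX_NONE)[0],key=len)
    uv=(c.reshape(-1,2)+.5)/8-.5+[220,180]; P=(onz("top",uv,.032)[:,:2]*1000).astype(np.float32)
    r=cv2.minAreaRect(P);print("oblong",np.round(r[0],1),np.round(r[1],1),round(r[2],1))
E
```

```text
clock: 30.7
ee_pos: [0.6334, -0.003, 0.0785]
orientation: [180.0, 0.0, 147.7]
ft_force: [-0.1, 0.8, -0.7]
grip_width: 0.0611
grip_force: 44.7
clock: 31.5
ee_pos: [0.6401, -0.1874, 0.0784]
orientation: [180.0, 0.0, 119.4]
ft_force: [0.4, 0.4, -1.2]
grip_width: 0.0609
grip_force: 44.7
grip_width: 0.061
grip_force: 44.7
w [ 0.001 -0.001  0.001] t [-3.   1.5 78.6] F [ 0.2 -0.6 -0.9] grip 61.0 44.7 clock 31.8 pos [ 638.2 -187.2   78.6] [179.9  -0.  119.7]
oblong [626.3 154.5] [ 65.4 102.2] 64.1
oblong [627.5 155.4] [ 62.5 101.5] 64.7
oblong [628.2 154.5] [59.3 98.2] 64.5
```

```bash
python3 -m pendant '[0,0,0,-3,1.5,5,56, 0,0,0,-3,1.5,16,56, 0,0,0,-3,1.5,30,56, 0,0,0,-3,1.5,44,56, 0,0,0,-3,1.5,57,56, 0,0,0,-3,1.5,68,56, 0,0,0,-3,1.5,75,56, 0,0,0,-3,1.5,78,56]' 40
python3 -m pendant '[0,0,0,0,0,1,56, 0,0,0,0,0,2,56, 0,0,0,0,0,3,56, 0,0,0,0,0,4,56, 0,0,0,0,0,5,56, 0,0,0,0,0,5.5,56, 0,0,0,0,0,5.5,56]'
python3 -c "
from h import *
go(641,-189,-9.2,119.7)"
```

```text
clock: 32.65
ee_pos: [0.6407, -0.1895, -0.0007]
orientation: [-180.0, -0.1, 119.7]
ft_force: [0.1, 0.1, -0.9]
grip_width: 0.0613
grip_force: 44.7
clock: 33.35
ee_pos: [0.6413, -0.1897, -0.0049]
orientation: [179.9, -0.0, 119.7]
ft_force: [-0.2, -0.6, -0.4]
grip_width: 0.0615
grip_force: 44.7
w [ 0.001 -0.    -0.   ] t [0.7 0.  4.3] F [-0.2 -0.6 -0.4] grip 61.5 44.7 clock 33.35 pos [ 641.3 -189.7   -4.9] [179.9  -0.  119.7]
```

```bash
python3 -m pendant '[0,0,0,0,0,1,56, 0,0,0,0,0,2,56, 0,0,0,0,0,3,56, 0,0,0,0,0,3,56]' | grep -E "ee_pos|ft_"; python3 -m pendant '[0,0,0,0,0,1,56, 0,0,0,0,0,1,56]' | grep -E "ee_pos|ft_"; python3 -m pendant '[0,0,0,0,0,0.5,56, 0,0,0,0,0,0.5,56]' | grep -E "ee_pos|ft_"
```

```text
ee_pos: [0.6412, -0.1896, -0.0081]
ft_force: [-0.1, -0.4, -0.8]
ee_pos: [0.6413, -0.1896, -0.009]
ft_force: [0.2, -0.2, -0.6]
ee_pos: [0.6414, -0.1897, -0.0092]
ft_force: [-0.9, -0.1, 0.3]
```

```bash
python3 -m pendant '[0,0,0,0,0,0.6,56, 0,0,0,0,0,0.6,56]' | grep -E "ee_pos|ft_"; python3 -m pendant '[0,0,0,0,0,0.5,56, 0,0,0,0,0,0.5,56]' | grep -E "ee_pos|ft_"
```

```text
ee_pos: [0.6414, -0.1896, -0.0092]
ft_force: [-2.3, 1.2, 5.3]
ee_pos: [0.6414, -0.1897, -0.0092]
ft_force: [-2.9, 1.2, 7.0]
```

Contact at −9.2 mm, as predicted. Releasing, then going to the oblong case.

```bash
python3 -m pendant '[0,0,0,0,0,-0.8,60, 0,0,0,0,0,-0.8,63, 0,0,0,0,0,-0.8,68, 0,0,0,0,0,-0.8,75, 0,0,0,0,0,-0.8,82, 0,0,0,0,0,-8,85, 0,0,0,0,0,-24,85, 0,0,0,0,0,-48,85]' 20
python3 -m pendant '[0,0,0,0,0,-30,85, 0,0,0,0,0,-60,85, 0,0,0,0,0,-66,85, 0,0,0,0,0,-66,85]'
python3 -c "
from h import *
go(627,155,100,154.3)"
```

```text
clock: 35.35
ee_pos: [0.64, -0.1893, 0.0367]
orientation: [-179.9, -0.1, 119.7]
ft_force: [-0.5, -0.2, -0.9]
grip_width: 0.0848
grip_force: 0.0
clock: 35.75
ee_pos: [0.6426, -0.1901, 0.1058]
orientation: [179.8, 0.2, 119.7]
ft_force: [1.2, -0.6, -0.2]
grip_width: 0.0851
grip_force: 0.0
w [ 0.003  0.004 -0.604] t [307.6 157.3   5.5] F [ 1.2 -0.6 -0.2] grip 85.1 0.0 clock 35.75 pos [ 642.6 -190.1  105.8] [179.8   0.2 119.7]
```

```bash
python3 -m pendant '[0,0,0,10,5,0,85, 0,0,0,35,18,0,85, 0,0,0,68,35,0,85, 0,0,0,104,53,0,85, 0,0,0,140,71,0,85, 0,0,0,170,87,0,85, 0,0,0,190,97,0,85, 0,0,0,200,102,0,85]'
python3 -m pendant '[0,0,-0.12,20,10,0,85, 0,0,-0.24,45,23,0,85, 0,0,-0.36,70,36,0,85, 0,0,-0.48,90,46,0,85, 0,0,-0.58,102,53,0,85, 0,0,-0.604,107,55,0,85, 0,0,-0.604,107,55,0,85, 0,0,-0.604,107,55,0,85]'
python3 -c "
from h import *
go(627,155,-10,154.3)"
```

```text
clock: 36.55
ee_pos: [0.6289, 0.0376, 0.1015]
orientation: [-179.9, -0.1, 119.9]
ft_force: [0.3, -0.4, -0.6]
grip_width: 0.0849
grip_force: 0.0
clock: 37.35
ee_pos: [0.6253, 0.1538, 0.1031]
orientation: [-180.0, -0.0, 154.2]
ft_force: [0.6, 0.4, 0.1]
grip_width: 0.0849
grip_force: 0.0
w [-0.    -0.    -0.002] t [ -1.    1.9 113.1] F [0.6 0.4 0.1] grip 84.9 0.0 clock 37.35 pos [625.3 153.8 103.1] [-180.    -0.   154.2]
```

```bash
python3 -m pendant '[0,0,0,-1,2,8,85, 0,0,0,-1,2,24,85, 0,0,0,-1,2,42,85, 0,0,0,-1,2,62,85, 0,0,0,-1,2,80,85, 0,0,0,-1,2,96,85, 0,0,0,-1,2,107,85, 0,0,0,-1,2,111,85]'
python3 -m pendant '[0,0,0,0,0,1,85, 0,0,0,0,0,1,78, 0,0,0,0,0,1,72, 0,0,0,0,0,1,66, 0,0,0,0,0,1,60, 0,0,0,0,0,1,60, 0,0,0,0,0,1,60]' 45
python3 -c "
from h import *
go(449,-13,60,113.7)"
```

```text
clock: 38.15
ee_pos: [0.6265, 0.1552, -0.0092]
orientation: [-179.9, -0.1, 154.2]
ft_force: [0.4, -0.1, -0.0]
grip_width: 0.0852
grip_force: 0.0
clock: 38.85
ee_pos: [0.6285, 0.1565, -0.0068]
orientation: [179.9, 0.1, 154.3]
ft_force: [-1.3, -0.4, 5.6]
grip_width: 0.0644
grip_force: 51.5
w [0.003 0.002 0.709] t [  88.  -230.4  -67.6] F [-1.3 -0.4  5.6] grip 64.4 51.5 clock 38.85 pos [628.5 156.5  -6.8] [1.799e+02 1.000e-01 1.543e+02]
```

```bash
python3 -m pendant '[0,0,0,0,0,-2,60, 0,0,0,0,0,-5,60, 0,0,0,0,0,-10,60, 0,0,0,0,0,-18,60, 0,0,0,0,0,-28,60, 0,0,0,0,0,-40,60, 0,0,0,0,0,-52,60, 0,0,0,0,0,-62,60]' 45
python3 -m pendant '[0,0,0,0,0,-4,60, 0,0,0,0,0,-6,60]' | grep grip
python3 -c "
from h import *
go(449.2,-12.5,60,-156.4)"
```

```text
clock: 39.65
ee_pos: [0.6281, 0.1563, 0.0556]
orientation: [179.9, 0.1, 154.3]
ft_force: [-0.5, -0.4, -2.4]
grip_width: 0.0648
grip_force: 50.8
grip_width: 0.0646
grip_force: 50.8
w [ 0.001  0.002 -0.861] t [ 8.780e+01 -2.296e+02  2.000e-01] F [-0.6 -0.4 -0.4] grip 64.6 50.8 clock 39.85 pos [627.9 156.2  60.7] [1.799e+02 1.000e-01 1.543e+02]
```

```bash
python3 -m pendant '[0,0,0,1,-3,0,60, 0,0,0,4,-11,0,60, 0,0,0,9,-23,0,60, 0,0,0,15,-39,0,60, 0,0,0,22,-57,0,60, 0,0,0,29,-75,0,60, 0,0,0,36,-93,0,60, 0,0,0,42,-110,0,60]' 45
python3 -m pendant '[0,0,-0.08,6,-16,0,60, 0,0,-0.19,12,-32,0,60, 0,0,-0.3,18,-48,0,60, 0,0,-0.42,24,-64,0,60, 0,0,-0.54,30,-80,0,60, 0,0,-0.66,36,-95,0,60, 0,0,-0.77,42,-109,0,60, 0,0,-0.84,45,-117,0,60]'
python3 -m pendant '[0,0,-0.021,0,0,0,60, 0,0,-0.021,0,0,0,60, 0,0,-0.021,0,0,0,60]' | grep grip
python3 -c "
from h import *
go(449.2,-12.5,-3.8,-156.4)"
```

```text
clock: 40.65
ee_pos: [0.5399, 0.0742, 0.0589]
orientation: [-180.0, -0.1, 154.3]
ft_force: [0.3, -0.2, -0.4]
grip_width: 0.0646
grip_force: 50.8
clock: 41.45
ee_pos: [0.4481, -0.0116, 0.0589]
orientation: [180.0, -0.1, -157.4]
ft_force: [0.4, -0.5, -1.3]
grip_width: 0.0645
grip_force: 50.8
grip_width: 0.0642
grip_force: 50.8
w [ 0.     0.001 -0.   ] t [ 2.5 -1.2 63.3] F [-0.5 -1.3 -2. ] grip 64.2 50.8 clock 41.75 pos [450.9 -10.5  59.5] [ 1.800e+02  1.000e-01 -1.564e+02]
```

```bash
python3 -m pendant '[0,0,0,2,-1,4,60, 0,0,0,2,-1,12,60, 0,0,0,2,-1,22,60, 0,0,0,2,-1,32,60, 0,0,0,2,-1,42,60, 0,0,0,2,-1,49,60, 0,0,0,2,-1,53,60, 0,0,0,2,-1,54,60]' 45
python3 -m pendant '[0,0,0,0,0,1,60, 0,0,0,0,0,2,60, 0,0,0,0,0,3,60, 0,0,0,0,0,4,60, 0,0,0,0,0,5,60, 0,0,0,0,0,5,60]' | grep -E "ee_pos|ft_"
python3 -c "
from h import *
go(449.2,-12.5,-3.8,-156.4)"
```

```text
clock: 42.55
ee_pos: [0.4488, -0.0123, 0.0048]
orientation: [180.0, -0.0, -156.4]
ft_force: [-0.1, 0.2, -0.7]
grip_width: 0.0648
grip_force: 50.8
ee_pos: [0.4491, -0.0123, 0.0004]
ft_force: [-0.6, -0.1, -0.9]
w [0.    0.001 0.   ] t [-0.  -0.2  4.2] F [-0.6 -0.1 -0.9] grip 64.2 50.8 clock 43.15 pos [ 4.491e+02 -1.230e+01  4.000e-01] [ 1.800e+02  1.000e-01 -1.564e+02]
```

```bash
python3 -m pendant '[0,0,0,0,0,1,60, 0,0,0,0,0,2,60, 0,0,0,0,0,3,60, 0,0,0,0,0,3,60]' | grep -E "ee_pos|ft_"; python3 -m pendant '[0,0,0,0,0,0.7,60, 0,0,0,0,0,0.7,60]' | grep -E "ee_pos|ft_"; python3 -m pendant '[0,0,0,0,0,0.5,60, 0,0,0,0,0,0.5,60]' | grep -E "ee_pos|ft_"
```

```text
ee_pos: [0.4491, -0.0123, -0.0027]
ft_force: [-0.5, 1.0, -1.0]
ee_pos: [0.4492, -0.0123, -0.0033]
ft_force: [0.4, -0.1, -1.3]
ee_pos: [0.4493, -0.0123, -0.0037]
ft_force: [-0.2, -0.3, -1.7]
```

```bash
python3 -m pendant '[0,0,0,0,0,0.5,60, 0,0,0,0,0,0.5,60]' | grep -E "ee_pos|ft_"; python3 -m pendant '[0,0,0,0,0,0.4,60, 0,0,0,0,0,0.4,60]' | grep -E "ee_pos|ft_"
```

```text
ee_pos: [0.4493, -0.0123, -0.0038]
ft_force: [-1.6, -0.3, 4.0]
ee_pos: [0.4493, -0.0124, -0.0039]
ft_force: [-3.0, -0.6, 7.2]
```

Contact at −3.8 mm, as predicted. Releasing, rising and moving clear.

```bash
python3 -m pendant '[0,0,0,0,0,-0.8,64, 0,0,0,0,0,-0.8,66, 0,0,0,0,0,-0.8,71, 0,0,0,0,0,-0.8,78, 0,0,0,0,0,-0.8,84, 0,0,0,0,0,-8,85, 0,0,0,0,0,-24,85, 0,0,0,0,0,-48,85]' 20
python3 -m pendant '[0,0,0,0,0,-30,85, 0,0,0,0,0,-70,85, 0,0,0,0,0,-100,85, 0,0,0,0,0,-115,85, 0,0,0,0,0,-115,85]'
python3 -c "
from h import *
go(300,-290,160,-156.4)"
```

```text
clock: 45.15
ee_pos: [0.4479, -0.0123, 0.0432]
orientation: [179.9, -0.1, -156.4]
ft_force: [0.6, -0.6, -0.1]
grip_width: 0.0849
grip_force: 0.0
clock: 45.65
ee_pos: [0.4512, -0.0125, 0.1614]
orientation: [-179.8, 0.4, -156.4]
ft_force: [-0.1, -0.6, -0.9]
grip_width: 0.085
grip_force: 0.0
w [-0.003  0.007  0.   ] t [ 2.497e+02 -1.937e+02  2.000e-01] F [-0.1 -0.6 -0.9] grip 85.0 0.0 clock 45.65 pos [451.2 -12.5 161.4] [-179.8    0.4 -156.4]
```

```bash
python3 -m pendant '[0,0,0,10,-8,0,85, 0,0,0,35,-27,0,85, 0,0,0,70,-54,0,85, 0,0,0,105,-81,0,85, 0,0,0,140,-108,0,85, 0,0,0,175,-135,0,85, 0,0,0,205,-159,0,85, 0,0,0,230,-178,0,85]'
python3 -m pendant '[0,0,0,10,-8,0,85, 0,0,0,15,-12,0,85, 0,0,0,15,-12,0,85]' | grep -E "ee_pos|clock"
python3 - <<'E'
from h import *
t=manip.camera("top");s=manip.camera("side");np.save("pics/top9.npy",t);np.save("pics/side9.npy",s)
g=lambda im:np.clip(255*(im/255.)**.6*1.1,0,255).astype(np.uint8)
T=[]
for k,u,v,u2,v2,x,y,w,z in(("square",355,204,286,288,641.2,-189.3,29.7,31),("oblong",300,262,204,245,449.2,-12.4,23.6,35),("round",412,255,214,353,481,-369.5,0,29),("pill",175,257,210,178,454.3,382.5,-28,25)):
    q=(u,v,50,40,5);A=crop(g(t),*q);draw(A,"top",shape(k,x,y,w,z),*q)
    q=(u2,v2,80,60,5)
    q=(u2,v2,70,50,5);B=cv2.resize(crop(g(s),*q),(280,200));T.append((A,B))
r=lambda a,b:np.hstack([T[a][0],T[b][0],np.zeros((200,0,3),np.uint8)])
top=np.vstack([r(0,1),r(2,3)]);side=np.vstack([np.hstack([cv2.resize(x[1],(250,178)) for x in T[:2]]),np.hstack([cv2.resize(x[1],(250,178)) for x in T[2:]])])
M=np.vstack([top,side[:,:500]])[:]; cv2.imwrite("pics/c12.png",cv2.resize(M,None,fx=.79,fy=.79,interpolation=cv2.INTER_AREA))
d=cv2.absdiff(t,np.load("pics/top0.npy")).max(2)
for n,(u,v,r_) in dict(dish=(353,259,16),lens=(302,174,14),handle=(299,200,8),green=(260,152,12)).items(): print(n,np.percentile(d[v-r_:v+r_,u-r_:u+r_],[50,99]))
E
```

```text
clock: 46.45
ee_pos: [0.3066, -0.2687, 0.1565]
orientation: [179.8, -0.1, -156.5]
ft_force: [0.1, -0.2, -0.2]
grip_width: 0.0852
grip_force: 0.0
clock: 46.75
ee_pos: [0.2993, -0.2846, 0.1569]
dish [3. 8.]
lens [3. 8.]
handle [3. 8.]
green [3. 9.]
```

View pics/c12.png

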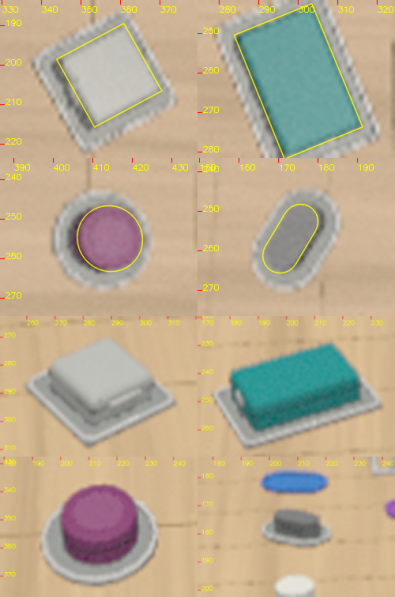

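All four cases sit flat in their own trays, lined up with the rims: square near (355,204), oblong (300,262), round (412,255) and pill (174,257). The dish and magnifier have not moved.

```bash
python3 -c "
from station import manip
print(manip.sign_off())"
```

```text
the job is handed in; nothing more can be done
None
```

The job is handed in: the pile was taken apart from the top down and each case was lowered into its own tray, flat and lined up with the rim, with the glass dish and magnifier unmoved, in about 47 s of robot time.

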